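# Stand the stoppered bottles in their spill trays

### The job

Four brown glass bottles with black push-in stoppers stand about on the bench. Stand each of them upright in a spill tray of its own, one bottle to a tray: the two large ones in the square trays, the two small ones in the round trays. Leave the screw-capped bottle and the conical flask where they are, and do not tip anything over.

Things in the scene. Friction and masses are not known exactly. Their poses are not given: they have to be found in the camera images.
- large_bottle_1: LARGE stoppered bottle: amber glass, round, body 62 mm across up to 113 mm high, closed by a black stopper that flares to 54 mm across (from 113 to 140 mm high, widest near its top); 140 mm tall, 0.25 kg. The stopper is fixed in the neck: the bottle can be lifted by it from above. Loose, upright. Origin: centre of the underside; z up the bottle.
- large_bottle_2: LARGE stoppered bottle: amber glass, round, body 62 mm across up to 113 mm high, closed by a black stopper that flares to 54 mm across (from 113 to 140 mm high, widest near its top); 140 mm tall, 0.25 kg. The stopper is fixed in the neck: the bottle can be lifted by it from above. Loose, upright. Origin: centre of the underside; z up the bottle.
- small_bottle_1: SMALL stoppered bottle: dark brown glass, round, body 53 mm across up to 83 mm high, shoulder to 93 mm, closed by a black stopper that flares to 44 mm across (from 93 to 112 mm high, widest near its top); 112 mm tall, 0.15 kg. The stopper is fixed in the neck: the bottle can be lifted by it from above. Loose, upright. Origin: centre of the underside; z up the bottle.
- small_bottle_2: SMALL stoppered bottle: dark brown glass, round, body 53 mm across up to 83 mm high, shoulder to 93 mm, closed by a black stopper that flares to 44 mm across (from 93 to 112 mm high, widest near its top); 112 mm tall, 0.15 kg. The stopper is fixed in the neck: the bottle can be lifted by it from above. Loose, upright. Origin: centre of the underside; z up the bottle.
- square_tray_1: SQUARE grey plastic spill tray, fixed to the table: 86 x 86 mm outside, 80 x 80 mm inside, floor 4 mm thick (its upper side is 4 mm above the table), rim 15 mm above the table. Origin: centre of the underside; x and y along its sides, z up.
- square_tray_2: SQUARE grey plastic spill tray, fixed to the table: 86 x 86 mm outside, 80 x 80 mm inside, floor 4 mm thick (its upper side is 4 mm above the table), rim 15 mm above the table. Origin: centre of the underside; x and y along its sides, z up.
- round_tray_1: ROUND grey plastic spill tray, fixed to the table: 77 mm across outside, 71 mm inside, floor 4 mm thick (its upper side is 4 mm above the table), rim 14 mm above the table. Origin: centre of the underside; z up.
- round_tray_2: ROUND grey plastic spill tray, fixed to the table: 77 mm across outside, 71 mm inside, floor 4 mm thick (its upper side is 4 mm above the table), rim 14 mm above the table. Origin: centre of the underside; z up.
- screw_cap_bottle: Brown-black bottle with a ribbed black SCREW CAP and a white label, 52 mm across, 100 mm tall, loose; not one of the stoppered bottles, to be left alone. Origin: centre of the underside; z up.
- conical_flask: Clear conical glass flask with a little pink contents, 83 mm across the foot, neck about 35 mm, 106 mm tall, loose; to be left alone. Origin: centre of the underside; z up.
Mind the look-alikes: they are no part of the job. Leave any green look-alike of the round_tray_1 alone.

How it is judged:
At the end, for the whole second after the job is handed in: One large bottle on the floor of each square tray (axis within 18 mm of its centre), one small bottle in each round tray (within 14 mm), underside under 8 mm high, upright within 0.1 rad, released, at rest; screw-capped bottle and flask within 20 mm of their start ((((horizontal distance between large_bottle_1 and square_tray_1 below 0.018 m and height (world z) of large_bottle_1 below 0.008 m) and (horizontal distance between large_bottle_2 and square_tray_2 below 0.018 m and height (world z) of large_bottle_2 below 0.008 m)) or ((horizontal distance between large_bottle_1 and square_tray_2 below 0.018 m and height (world z) of large_bottle_1 below 0.008 m) and (horizontal distance between large_bottle_2 and square_tray_1 below 0.018 m and height (world z) of large_bottle_2 below 0.008 m))) and (((horizontal distance between small_bottle_1 and round_tray_1 below 0.014 m and height (world z) of small_bottle_1 below 0.008 m) and (horizontal distance between small_bottle_2 and round_tray_2 below 0.014 m and height (world z) of small_bottle_2 below 0.008 m)) or ((horizontal distance between small_bottle_1 and round_tray_2 below 0.014 m and height (world z) of small_bottle_1 below 0.008 m) and (horizontal distance between small_bottle_2 and round_tray_1 below 0.014 m and height (world z) of small_bottle_2 below 0.008 m))) and angle between each of large_bottle_1, large_bottle_2, small_bottle_1, small_bottle_2's own z axis and vertical below 0.1 rad and linear speed of each of large_bottle_1, large_bottle_2, small_bottle_1, small_bottle_2 below 0.02 m/s and contact force between the fingers and large_bottle_1 below 0.1 N and contact force between the fingers and large_bottle_2 below 0.1 N and contact force between the fingers and small_bottle_1 below 0.1 N and contact force between the fingers and small_bottle_2 below 0.1 N and distance of each of screw_cap_bottle, conical_flask from where it was at the start of the episode below 0.02 m); the robot touches nothing.
It fails at once if a stoppered bottle is tipped over (more than 0.6 rad) (angle between any of large_bottle_1, large_bottle_2, small_bottle_1, small_bottle_2's own z axis and vertical above 0.6 rad).
It fails at once if the screw-capped bottle or the flask is moved more than 20 mm or tipped more than 0.3 rad (distance of any of screw_cap_bottle, conical_flask from where it was at the start of the episode above 0.02 m or angle between any of screw_cap_bottle, conical_flask's own z axis and vertical above 0.3 rad).
It also fails if it takes over 115 s, if anything falls off the work surface, if the arm or the gripper's body presses on something with over 40 N, if the wrist force passes 120 N, or if a joint passes its speed limit or range.

### The arm

A 6-joint arm with a two-finger parallel gripper is mounted at the origin on the work surface; the furniture and walls round the work are solid. World frame = base frame: x ahead of the robot, y to its left, z up, the work surface at z = 0. Lengths are in m, angles in rad, forces in N, time in s.
With the tool pointing down it reaches from about 0.3 to 0.825 m from the base axis. Payload 5.4 kg.
Tool frame: the origin (TCP) lies at the very end of the fingers, on their centre line; the grasp point (between the pads) lies 19 mm behind it; z points along the fingers, x is the direction in which the jaws open and shut, and the axes are right-handed (so a half turn about z gives the same grasp; the last joint's range is limited). The gripper opens to 92 mm and grips with 3 to 60 N. Pads are 20 mm wide; open, the fingers measure 128 mm over their backs; the gripper's body (75 mm by 189 mm) begins 69 mm behind the grasp point.
Start: joints at [1.056, 0.158, 1.597, -0, 1.386, -0.21], TCP at [0.173, 0.548, 0.215] pointing down, gripper open.
Joint ranges: [-2.91, 2.91], [-0.94, 2.29], [0.18, 2.7], [-1.29, 4.43], [0.17, 2.64], [-3, 3]. Speed limits (rad/s): [2.57, 2.57, 3.14, 3.14, 3.14, 3.14].

### API

Orientations are given as a rotation vector (axis times angle).
In Python, from workcell import bot gives the robot as it stands. Calls block until the motion is done:
- bot.goto(position, orientation): joint-space move of the TCP to a pose.
- bot.line_to(position, rot=None, max_speed=0.15): straight line of the TCP; rot=None keeps the orientation; max_speed is the mean speed in m/s.
- bot.set_joints(angles): joint-space move.
- bot.set_gripper(opening, newtons=None): opening from 0.0 (shut) to 1.0 (fully open); newtons is the grip in N (None keeps the last); returns when the fingers have stopped.
- bot.hold(seconds).
- bot.inverse_kinematics(position, orientation): joint angles nearest the present ones, or None.
- bot.read_camera(name): name is "scene" or "top" or "wrist"; returns a dict with "pixels" (480x640x3 uint8, blue, green, red), "fx", "fy", "cx", "cy" (pixels), "k1" (the pictures are not rectified: a ray, as slopes to the right and down, at radius r is drawn at 1 + k1 r^2 times it, then the intrinsics apply), "R" (3x3) and "t" (3): a world point X has camera coordinates R X + t. Camera axes: x right, y down, z forward; pixel columns grow to the right and rows downward; lengths in m; the calibration is good to about 2 mm. A picture is of the moment at which its call begins. There is no depth.
A pose or a line that the arm cannot do raises bot.MotionError and nothing moves.
- bot.job_done(): hands the job in, once; it reports no verdict.
Readings, each from a call of its own:
- bot.current_clock(): time.
- bot.current_joints(): joint angles.
- bot.current_joint_vel(): joint speeds.
- bot.current_effort(): joint torques, N m.
- bot.current_ee_pos(): TCP position.
- bot.current_tool_rot(): TCP orientation.
- bot.current_contact_force(): force on the tool from outside, world axes, zero at the start.
- bot.current_ft_torque(): the same for the moment, N m.
- bot.current_opening(): opening from 0.0 (shut) to 1.0 (fully open).
Only numpy, scipy, OpenCV 4.12 (cv2) and the standard library are available. Lean on these libraries where they do the work, as an engineer would, in place of code of your own. Each camera call takes 0.05 s, during which the arm holds its last target.

## Working session

There is one attempt and no reset: what is moved stays moved. The work goes in short steps, each a Python script; the robot and the scene stay as the last script left them, time stands still between calls to the robot, and variables do not carry over. Pictures are saved under pics/ and viewed, and the job is handed in when it is done.

```bash
mkdir -p pics; ls
python3 - <<'E'
from workcell import bot
import cv2,numpy as np
for n in ["scene","top","wrist"]:
    c=bot.read_camera(n); cv2.imwrite(f"pics/a_{n}.png",c["pixels"])
    print(n,c["fx"],c["fy"],c["cx"],c["cy"],c["k1"],np.round(c["R"],3).tolist(),np.round(c["t"],3), (-c["R"].T@c["t"]).round(3))
print(bot.current_clock(),bot.current_tool_rot())
E
```

```text
pics
scene 593.9225305156896 593.9225305156896 319.74537726862275 234.7343335724561 -0.18080666007958662 [[0.848, -0.53, 0.002], [-0.325, -0.523, -0.788], [0.418, 0.668, -0.616]] [-0.382  0.209  1.119] [-0.076 -0.84   0.855]
top 587.561842487873 587.561842487873 316.32978608227023 240.69560865439075 -0.11998636488812205 [[0.066, -0.998, -0.005], [-0.971, -0.063, -0.23], [0.229, 0.02, -0.973]] [0.011 0.483 1.083] [0.221 0.02  1.165]
wrist 432.1371883414501 432.1371883414501 324.6761424377324 234.98028691649458 -0.07039156899072538 [[0.301, 0.954, -0.0], [0.927, -0.293, 0.233], [0.222, -0.07, -0.972]] [-0.574 -0.026  0.388] [0.11  0.567 0.383]
0.15 [ 2.53241145e+00  1.85811187e+00 -2.07130683e-03]
```

View pics/a_scene.png

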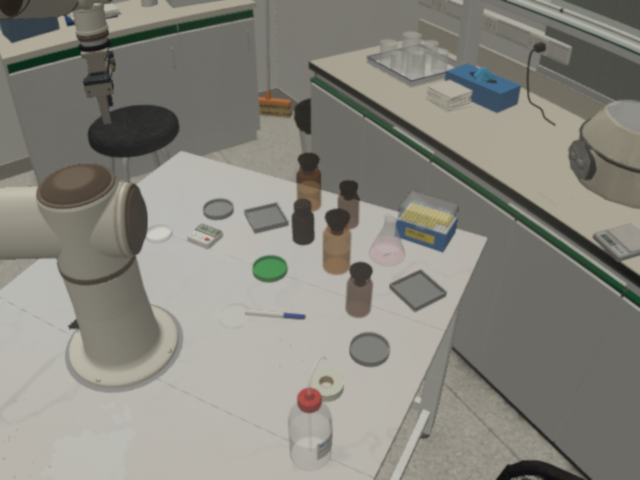

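View pics/a_top.png

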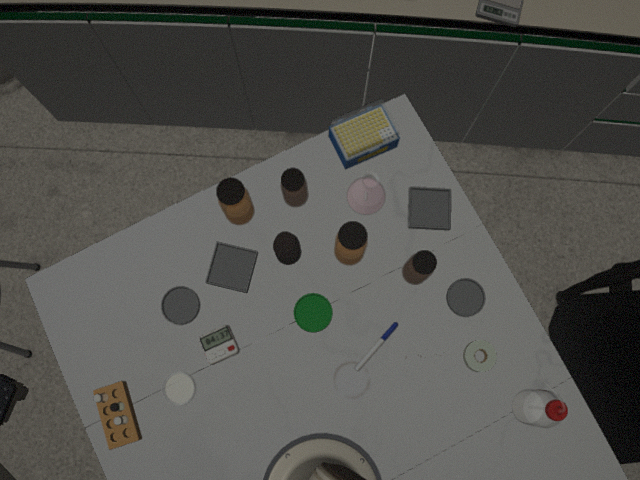

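View pics/a_wrist.png

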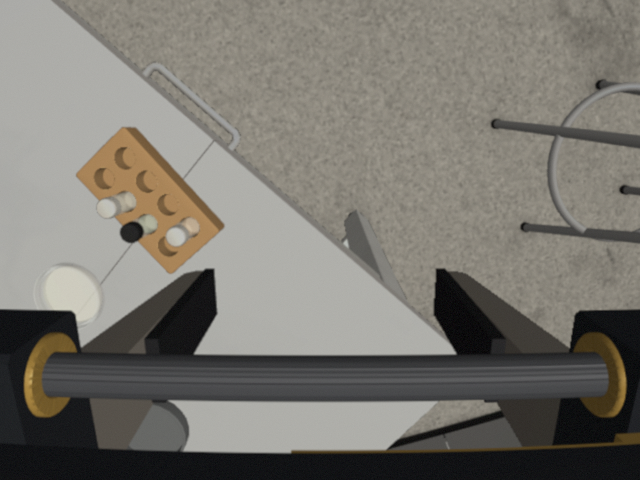

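Top view: large stoppers are near (231,191) and (352,235), small ones near (293,180) and (424,262), and the screw cap near (287,247). The square trays are at (232,267) and (430,208), the round trays at (181,306) and (466,297), and the green decoy at (314,312). Next I'll measure these.

```bash
cat > h.py <<'E'
from workcell import bot
import cv2,numpy as np
def ray(c,uv):
    K=np.array([[c["fx"],0,c["cx"]],[0,c["fy"],c["cy"]],[0,0,1]])
    # pixel->slopes: s_d = s(1+k1 r^2), same as OpenCV radial k1
    s=cv2.undistortPoints(np.array(uv,float).reshape(-1,1,2),K,np.array([c["k1"],0,0,0.])).reshape(-1,2)
    d=np.c_[s,np.ones(len(s))]@c["R"]
    o=-np.array(c["R"]).T@np.array(c["t"])
    return o,d
def onz(c,uv,z):
    o,d=ray(c,uv); return o+d*((z-o[2])/d[:,2])[:,None]
def proj(c,X):
    K=np.array([[c["fx"],0,c["cx"]],[0,c["fy"],c["cy"]],[0,0,1]])
    return cv2.projectPoints(np.array(X,float).reshape(-1,1,3),cv2.Rodrigues(np.array(c["R"]))[0],np.array(c["t"],float),K,np.array([c["k1"],0,0,0.]))[0].reshape(-1,2)
E
python3 - <<'E'
from h import *
c=bot.read_camera("top"); im=c["pixels"]
cr=im[160:350,130:520]; cv2.imwrite("pics/b_top.png",cv2.resize(cr,None,fx=2,fy=2,interpolation=cv2.INTER_CUBIC))
m=(im.max(2)<48).astype(np.uint8)*255
cv2.imwrite("pics/b_mask.png",m)
n,l,s,ce=cv2.connectedComponentsWithStats(m)
for i in range(1,n):
    x,y,w,h,a=s[i]
    if a>150 and 140<y<380: print("dark",s[i],ce[i].round(1))
print(im[191,231],im[235,352],im[180,293],im[195,236],im[195,295],im[247,287],im[267,232],im[306,181])
E
```

```text
dark [281 168  24  24 427] [292.3 179.4]
dark [217 178  28  27 589] [230.1 191. ]
dark [338 222  29  27 619] [352.3 235.1]
dark [274 232  27  33 679] [286.7 247.9]
dark [412 251  25  24 454] [423.9 262.2]
dark [  0 261  41  10 190] [ 19.5 264.8]
dark [  549   260    91   204 12134] [604.6 351.9]
dark [  0 374  28  52 814] [  9.4 395.7]
[18 18 19] [28 28 28] [23 27 23] [23 24 28] [43 49 64] [28 33 35] [68 68 70] [69 68 72]
```

View pics/b_top.png

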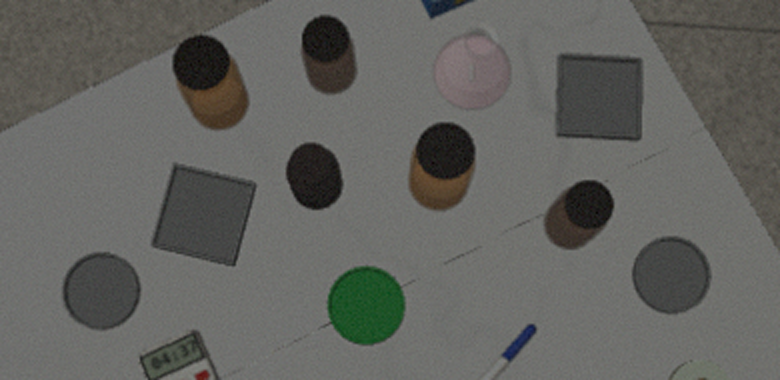

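View pics/b_mask.png

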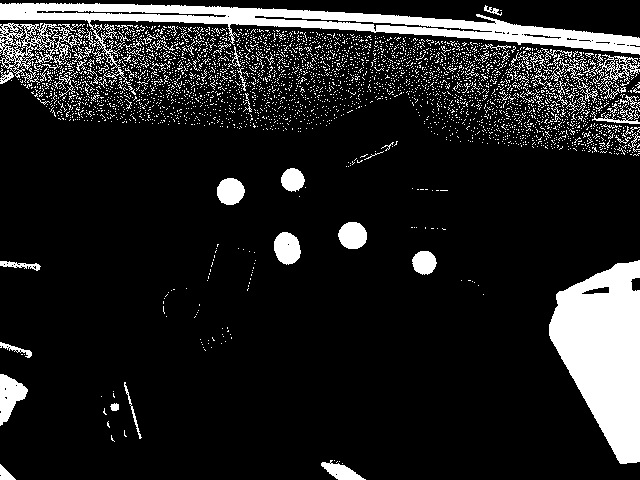

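The stopper masks are clean discs. Next: metric positions, tray fits, and a cross-check against the scene camera.

Run:
```python
from h import *
c=bot.read_camera("top"); im=c["pixels"]
sc=bot.read_camera("scene"); ims=sc["pixels"]
m=(im.max(2)<48).astype(np.uint8)*255
m=cv2.morphologyEx(m,cv2.MORPH_OPEN,np.ones((3,3)))
def comp(m,uv):
    n,l=cv2.connectedComponents(m); k=l[uv[1],uv[0]]; assert k>0,uv
    return max(cv2.findContours((l==k).astype(np.uint8),cv2.RETR_EXTERNAL,cv2.CHAIN_APPROX_NONE)[0],key=len).reshape(-1,2).astype(float)
B={}
for nm,uv,z in [("L1",(231,191),.138),("L2",(352,235),.138),("S1",(293,180),.110),("S2",(424,262),.110),("screw",(287,247),.1)]:
    p=onz(c,comp(m,uv),z)[:,:2].astype(np.float32)
    (x,y),(a,b),_=cv2.fitEllipse(p*1000); B[nm]=(x/1000,y/1000); print(nm,round(x),round(y),"dia",round(a,1),round(b,1))
g=im.max(2); hsv=cv2.cvtColor(im,cv2.COLOR_BGR2HSV)
mt=((g<90)&(im.max(2).astype(int)-im.min(2)<16)).astype(np.uint8)*255
mt=cv2.morphologyEx(mt,cv2.MORPH_OPEN,np.ones((3,3)))
cv2.imwrite("pics/c_mt.png",mt)
T={}
for nm,uv,z in [("Q1",(232,267),.015),("Q2",(430,208),.015),("R1",(181,306),.014),("R2",(466,297),.014)]:
    p=onz(c,comp(mt,uv),z)[:,:2].astype(np.float32)*1000
    if nm[0]=="Q": (x,y),s,a=cv2.minAreaRect(p)
    else: (x,y),s,a=cv2.fitEllipse(p)
    T[nm]=(x/1000,y/1000); print(nm,round(x),round(y),np.round(s,1),round(a))
# flask foot
mp=((hsv[...,1]>25)&((hsv[...,0]>160)|(hsv[...,0]<8))&(g>90)).astype(np.uint8)*255
mp[:, :330]=0
try:
    p=onz(c,comp(cv2.morphologyEx(mp,cv2.MORPH_OPEN,np.ones((3,3))),(366,197)),.01)[:,:2].astype(np.float32)*1000; print("flask",cv2.minEnclosingCircle(p))
except AssertionError as e: print(e)
# reproject into scene
v=ims.copy()
for n,(x,y) in B.items():
    z={"L":.14,"S":.112,"s":.1}[n[0]]; r={"L":.027,"S":.022,"s":.02}[n[0]]
    t=np.linspace(0,6.28,40)
    for zz,rr in((z,r),(0,{"L":.031,"S":.0265,"s":.026}[n[0]])):
        cv2.polylines(v,[proj(sc,np.c_[x+rr*np.cos(t),y+rr*np.sin(t),0*t+zz]).round().astype(int)],True,(0,0,255))
for n,(x,y) in T.items():
    u=proj(sc,[[x,y,.004]])[0].round().astype(int); cv2.drawMarker(v,tuple(int(k) for k in u),(0,255,255),0,8)
cv2.imwrite("pics/c_scene.png",cv2.resize(v[140:400,160:500],None,fx=2.2,fy=2.2))
import json; json.dump(dict(B=B,T=T),open("pos.json","w"))
```

```text
L1 546 205 dia 49.7 50.7
L2 477 -23 dia 49.2 50.3
S1 585 95 dia 42.2 44.5
S2 441 -158 dia 42.3 43.4
screw 454 96 dia 46.8 61.5
Q1 427 208 [87.9 88.3] 80
Q2 574 -183 [89.7 88.8] 1
R1 343 304 [74.9 77.3] 159
R2 396 -259 [75.2 77.9] 37
(366, 197)
```

View pics/c_scene.png

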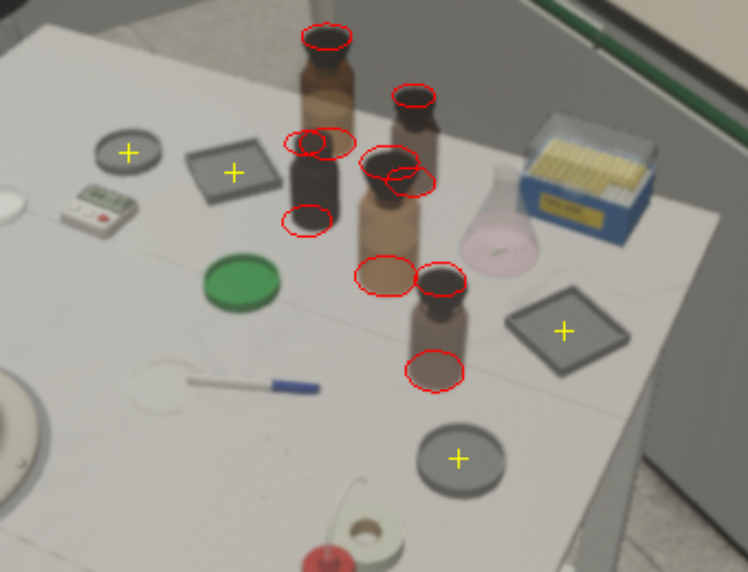

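Projecting the fits into the scene view puts them within 1–2 px of the bottles and trays. The screw-cap outline includes its body, so I'll use it only for clearance. Starting with S2 → R2.

```bash
cat >> h.py <<'E'
import json
P=json.load(open("pos.json"))
def down(yaw):
    return np.array([np.cos(yaw/2),np.sin(yaw/2),0])*np.pi*0.9999
TZ={"L":0.117,"S":0.091}
def grab(b,lift):
    x,y=P["B"][b]; z=TZ[b[0]]; r=down(np.arctan2(y,x))
    bot.set_gripper(0.9)
    bot.goto([x,y,0.26],r); bot.line_to([x,y,z+.05],max_speed=.2); bot.line_to([x,y,z],max_speed=.06)
    print("F0",np.round(bot.current_contact_force(),2))
    bot.set_gripper(0.0,newtons=20)
    print("opening mm",92*bot.current_opening())
    f0=bot.current_contact_force()
    bot.line_to([x,y,z+.02],max_speed=.05); bot.hold(.2)
    print("dF",np.round(np.array(bot.current_contact_force())-f0,2),"open",92*bot.current_opening(),"t",bot.current_clock())
    bot.line_to([x,y,z+lift],max_speed=.15)
def place(b,t,lift):
    x,y=P["T"][t]; z=TZ[b[0]]; r=down(np.arctan2(y,x))
    bot.line_to([x,y,z+lift],rot=r,max_speed=.15); bot.hold(.2)
    print("carrying open",92*bot.current_opening())
    bot.line_to([x,y,z+.03],max_speed=.12); bot.line_to([x,y,z+.005],max_speed=.03); bot.hold(.2)
    print("F",np.round(bot.current_contact_force(),2))
def release(b,t):
    x,y=P["T"][t]; z=TZ[b[0]]
    bot.set_gripper(0.9); bot.line_to([x,y,z+.1],max_speed=.15)
    print("t",bot.current_clock())
def shot(n,cam="top"):
    cv2.imwrite(f"pics/{n}.png",bot.read_camera(cam)["pixels"])
E
python3 - <<'E'
from h import *
p=bot.current_ee_pos(); bot.line_to([p[0],p[1],.28])
grab("S2",.08); shot("d_scene","scene"); shot("d_top"); print(bot.current_ee_pos())
E
```

```text
F0 [-0.11  0.84 -0.9 ]
opening mm 40.505767202463126
dF [ 0.19  0.03 -2.11] open 40.88899804160953 t 7.0833
[ 0.44034932 -0.15751862  0.16943454]
```

View pics/d_scene.png

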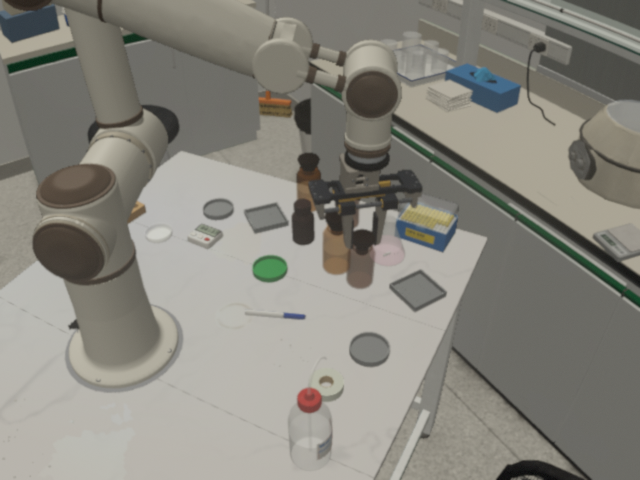

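View pics/d_top.png

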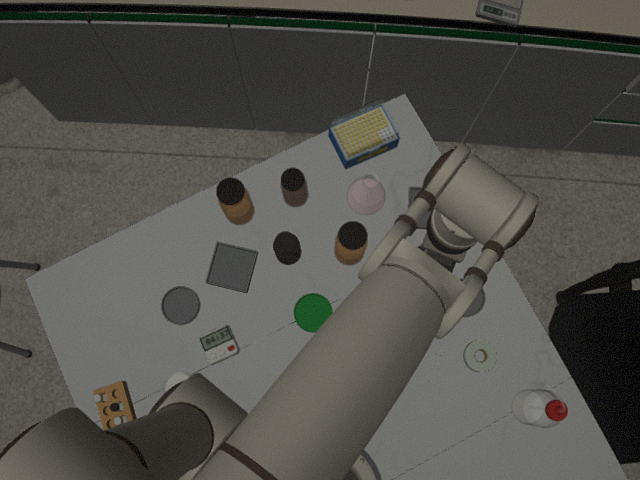

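The scene view shows S2 hanging upright in the jaws, with its stopper near (361,240). The other bottles haven't moved. Placing it.

Run:
```python
from h import *
place("S2","R2",.08); print(bot.current_joints()); shot("e_scene","scene"); release("S2","R2")
```

```text
carrying open 40.95395231849722
F [-0.06 -0.79 -1.49]
[-8.35431169e-01  2.28529867e-02  1.99025567e+00 -2.94819659e-04
  1.12787509e+00 -2.55983753e-01]
t 12.1583
```

View pics/e_scene.png

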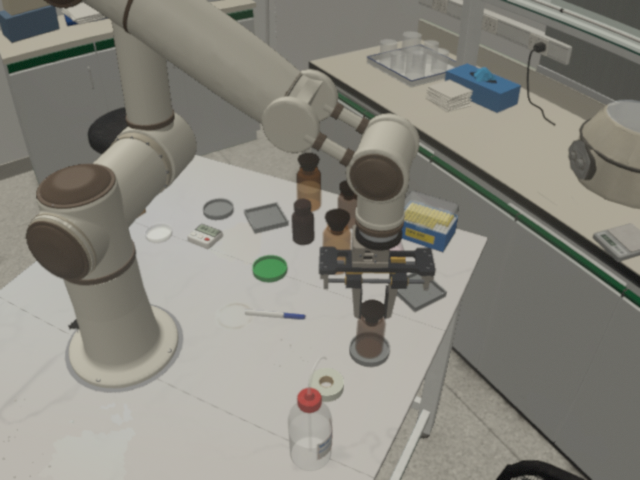

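S2 is centred in the right-hand round tray at (370,345). Next L2 → Q2, carried high to clear the flask.

Run:
```python
from h import *
x,y=P["T"]["R2"]; bot.line_to([x,y,.26],max_speed=.2)
grab("L2",.15); shot("f_scene","scene")
place("L2","Q2",.15); shot("f2_scene","scene")
```

```text
F0 [ 0.34 -0.24 -0.33]
opening mm 51.489807729894224
dF [ 0.24  1.63 -3.69] open 51.629491534530715 t 16.775
carrying open 51.35472913794097
F [-0.3   0.14 -2.68]
```

View pics/f2_scene.png

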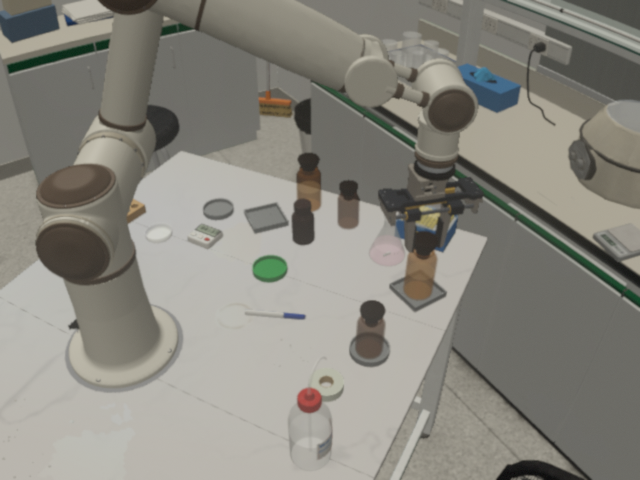

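L2 stands in the right square tray at (419,290), and the flask at (387,248) hasn't moved. Releasing, then L1 → Q1.

Run:
```python
from h import *
release("L2","Q2"); x,y=P["T"]["Q2"]; bot.line_to([x,y,.26],max_speed=.2)
grab("L1",.08)
place("L1","Q1",.08); shot("g_scene","scene")
```

```text
t 23.225
F0 [ 0.49 -0.29 -0.91]
opening mm 51.22633465260286
dF [ 2.04 -0.13 -4.32] open 51.10236685744685 t 28.1917
carrying open 51.039310562545964
F [-0.16 -0.01 -3.12]
```

View pics/g_scene.png

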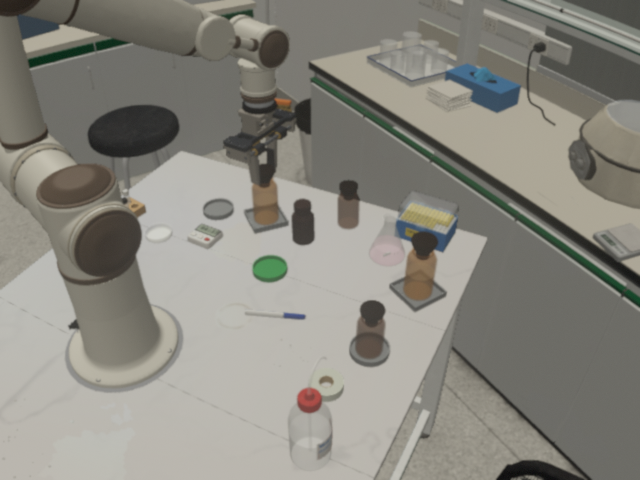

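L1 is in the left square tray at (266,215). Last is S1 → R1. The path crosses L1, so I'll carry it with its underside at about 0.18 m.

Run:
```python
from h import *
release("L1","Q1"); x,y=P["T"]["Q1"]; bot.line_to([x,y,.26],max_speed=.2)
grab("S1",.19)
place("S1","R1",.19); shot("i_scene","scene")
release("S1","R1"); x,y=P["T"]["R1"]; bot.line_to([x,y,.28],max_speed=.2)
bot.goto([.173,.548,.25],down(1.265)); bot.hold(.5); shot("j_scene","scene")
c=bot.read_camera("top"); im=c["pixels"]; cv2.imwrite("pics/j_top.png",im)
m=cv2.morphologyEx((im.max(2)<48).astype(np.uint8)*255,cv2.MORPH_OPEN,np.ones((3,3)))
n,l=cv2.connectedComponents(m)
for b,t in [("S2","R2"),("L2","Q2"),("L1","Q1"),("S1","R1")]:
    h=(.142 if b[0]=="L" else .114); uv=proj(c,[[*P["T"][t],h]])[0].round().astype(int); k=l[uv[1],uv[0]]
    if not k: print(b,"miss",uv); continue
    q=max(cv2.findContours((l==k).astype(np.uint8),0,cv2.CHAIN_APPROX_NONE)[0],key=len).reshape(-1,2).astype(float)
    e=cv2.fitEllipse((onz(c,q,h)[:,:2]*1000).astype(np.float32)); print(b,"offset mm",np.round(np.array(e[0])-np.array(P["T"][t])*1000,1),np.round(e[1],1))
k=l[247,287]; print("screw",np.argwhere(l==k)[:,::-1].mean(0).round(1),"was 286.7 247.9", "t",bot.current_clock())
```

```text
t 33.0917
F0 [-0.12  0.33 -0.69]
opening mm 40.68478675598913
dF [ 1.47 -0.02 -2.93] open 40.89011011292161 t 37.6667
carrying open 40.79456833133973
F [ 0.08 -0.92 -1.05]
t 45.6833
S2 offset mm [-0.9  1.2] [44.7 46.4]
L2 offset mm [-0.1  0.5] [49.8 50.8]
L1 offset mm [0.3 0.2] [50.1 50.5]
S1 offset mm [ 1.1 -2.6] [44.6 45.7]
screw [286.7 247.9] was 286.7 247.9 t 48.025
```

View pics/j_scene.png

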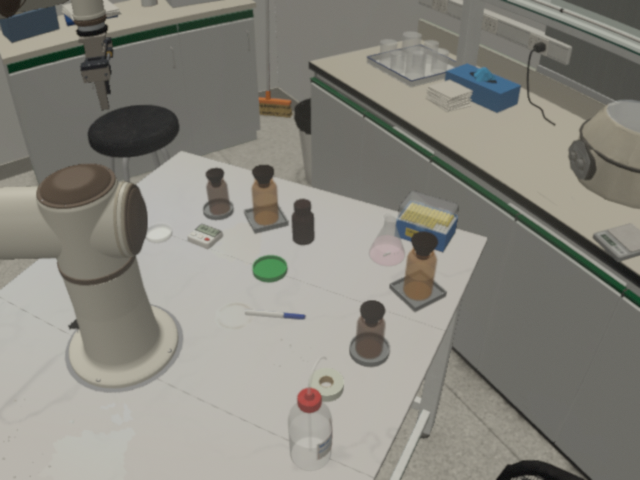

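View pics/j_top.png

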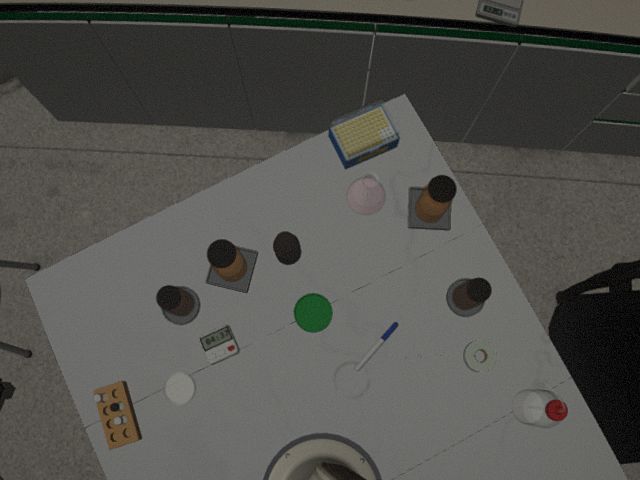

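All four bottles stand upright in the correct trays (scene view: S1 (218,205), L1 (266,215), L2 (419,290), S2 (370,345)). The screw-capped bottle at (303,222) and the flask at (387,248) are where they were. Handing in.

```bash
python3 -c "
from workcell import bot
print(bot.current_contact_force(),bot.current_opening());print(bot.job_done())"
```

```text
[-0.03805333  1.09345242 -0.16264217] 0.9007331512940839
the job is handed in; nothing more can be done
None
```

I moved all four stoppered bottles by their stoppers, one to a tray: the two large ones to the square trays and the two small ones to the round trays. I then parked the arm clear of everything and handed the job in at about 48 s of the 115 s limit; no verdict is reported.

- **Placement:** in the final top view, the stoppers are within 0.5 mm (large) and 3 mm (small) of the tray centres I measured. The limits are 18 mm and 14 mm. Bottles and trays were measured with the same camera, so these offsets don't rule out a shared calibration error of about 2 mm.
- **Upright:** both final pictures show all four standing upright on the tray floors. I judged this by eye and did not measure tilt or underside height.
- **Left alone:** the screw-capped bottle's position in the image is unchanged. The flask looks unmoved in both views, but my attempt to measure it by colour failed, so that check is by eye only.
- **Force reading:** the last tool force was about 1.1 N sideways with the gripper open and away from everything. Similar offsets appeared in free air earlier, so I took it as sensor offset.

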